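# Tighten the caliper's port plug with the torque driver until the clutch clicks

### The arm

A 6-joint arm with a two-finger parallel gripper is mounted at the origin on the work surface. World frame = base frame: x ahead of the robot, y to its left, z up, the work surface at z = 0. Lengths are in m, angles in rad, forces in N, time in s.
With the tool pointing down it reaches from about 0.3 to 0.95 m from the base axis. Payload 3.1 kg.
Tool frame: the origin (TCP) lies on the centre line of the jaws, within the pads' length; the fingertips stand r.tip_extent ahead of it and the grasp point (between the pads) lies 8 mm behind it (r.tip_extent is the distance from the TCP to the fingertips, in m); z points along the fingers, y is the line along which they close (so a half turn about z gives the same grasp; the last joint's range is limited). The gripper opens to 85 mm and grips with 20 to 120 N. Pads are 22 mm wide; open, the fingers measure 114 mm over their backs; the gripper's body (76 mm by 85 mm) begins 54 mm behind the grasp point. The pads swing forward as they close: fully open they stand 13 mm farther back than shut.
Start: joints at [-1.304, 0.308, 1.634, -0, 1.2, -0.07], TCP at [0.207, -0.59, 0.242] pointing down, gripper open.
Joint ranges: [-3.06, 3.06], [-0.79, 1.96], [0.05, 2.63], [-1.19, 4.34], [0.05, 2.64], [-2.94, 2.94]. Speed limits (rad/s): [2.79, 2.79, 3.14, 3.14, 3.14, 3.14].

### API

Orientations are given as [roll, pitch, yaw] about the fixed x, y, z axes, in that order (R = Rz(yaw) Ry(pitch) Rx(roll)).
In Python, from plant import r gives the robot as it stands.
- The arm moves only by the tool jog_arm, never from a script. Its arguments are lists of equal length, an entry for each row: "travel": the shift along the tool's x, y, z in m, a list of three; "yaw": the turn about the tool's z in degrees. A call has 1 to 20 rows; each row is the pose to reach, as a shift and turn from the pose commanded when the call began, along the tool's axes at that moment; what a row does not reach only later rows make up. A row lasts 1/10 s, in which the tool goes at most 50 mm and 8.59 degrees, less where a joint would pass 70% of its speed; a pose out of reach is approached as far as the arm can. A call with a gripper value outside its range is refused whole. "claw" is the opening, from -1 (shut) to 1 (fully open), set as the call begins (left out, the last holds). The fingers move at their own pace and stop on an object; "newtons" is the grip in N (left out, the last holds). Time passes only in rows, so rows that repeat a pose let the fingers close. It gives the time, the measured TCP pose, the force, the opening and the grip force at its end, in the units of the state.
- r.read_state(): the state, without advancing time (a new reading comes with each control period).
- r.get_image(name): name is "side" or "top" or "wrist"; returns (picture, depth): 480x640x3 uint8, red, green, blue; 480x640 float32, m along the optical axis (not along the pixel's ray), 0 where there is no reading.
- r.get_calibration(name): a dict with "fx", "fy", "cx", "cy" (pixels), "eye" and "rotation" of the camera in the world. Camera axes: x right, y up, looking along -z (the intrinsics and any distortion apply to the point x, -y, -z); pixel columns grow to the right and rows downward; lengths in m; the calibration is good to about 2 mm. A picture is of the moment at which its call begins: read the wrist's pose just before it. get_calibration takes no time and is no camera call; for the wrist camera it gives the pose at the moment of the call.
- r.hand_in(): hands the job in; it is judged then, once.
The state is a dict: "clock": time; "joint_positions": joint angles; "joint_vel": joint speeds; "joint_efforts": joint torques, N m; "tool_pos": TCP position; "tool_rot": TCP orientation; "ft_force": force on the tool from outside, world axes, zero at the start; "ft_torque": the same for the moment, N m; "finger_gap": opening from 0.0 (shut) to 1.0 (fully open); "grip_force": force on a finger pad.
Only numpy, scipy, OpenCV 4.12 (cv2) and the standard library are available. Lean on these libraries where they do the work, as an engineer would, in place of code of your own. Each camera call takes 0.05 s, during which the arm holds its last target. There are 200 camera calls.

### The job

Tighten the blue hex plug in the caliper's inlet port with the torque driver: take the driver out of the tool block by its knob, set its socket fully down over the plug's hex, and turn the knob clockwise (seen from above) until the plug is home and the driver's clutch has clicked once or twice, no more. Then stand the driver upright again, right down in its hole in the tool block. Press only lightly, the plug is plastic, and leave the other things where they are.

Things in the scene. Friction and masses are not known exactly. Their poses are not given: they have to be found in the camera images.
- driver: Torque driver, loose, 100 mm tall, 0.4 kg, upright in the tool block. Origin: centre of the socket's mouth, its lowest point; z up the tool. Steel socket to 20 mm height, 42 mm over corners, with a hex opening 28.4 mm across flats, 13.5 mm deep, corners at 0, 60.. degrees from this x axis. Shank 18 mm thick at 26 to 44 mm, clutch housing 33 mm at 47 to 60 mm, knob at 62 to 100 mm.
- driver_knob: The driver's black knob, a hexagonal prism 40 mm across flats, 46 mm over corners, 38 mm tall: grip two opposite flats. Origin on the tool's axis 60 mm above the socket's mouth; corners at 0, 60.. degrees from its x axis, which at the start lies along the driver's x axis. It turns the socket through the slip clutch.
- driver_grip (a point): Point on the tool's axis, mid height of the knob's flats, 81 mm above the socket's mouth. The clutch carries the socket along up to about 0.4 N m about the tool's axis; beyond that the knob slips over it, one click for each 24 degrees of slip: the torque builds up to about 0.4 N m, then the click lets go and it drops below 0.15 N m.
- plug: Blue plastic hex plug in the port on top of the caliper. Origin: centre of the underside of its flange (38 mm wide, 3 mm thick), z up. Hex head 27 mm across flats, its top 13 mm over the origin, top corners bevelled, corners at 0, 60.. degrees from its x axis. The socket is fully down when its mouth rests on the flange.
- plug_top (a point): Centre of the top of the plug's hex, 13 mm over its origin. The plug is screwed in part-way; it turns on clockwise seen from above with about 0.1 N m, sinking 2 mm a turn, and stops dead when home after a further 0.3 to 2.7 rad (not known beforehand). From then on only the driver's clutch gives.
- caliper: Rusty cast brake caliper housing, bolted to a dark steel plate 150 x 190 x 12 mm, fixed. Origin: on the cart top below the housing; x towards its two fingers. Highest parts: the port boss (42 mm in diameter, top at 110 mm, with the plug) at (-30, 15) mm, a bleed screw 114 mm high at (-46, -36) mm.
- tool_block: Grey plastic tool block 80 x 170 x 35 mm, fixed; origin at the centre of its underside. Besides the driver's hole it holds three short steel bits, 52 mm high at most, at y +20 to +62 mm.
- tool_block_hole0 (a point): Centre of the mouth of the driver's round hole in the tool block, 35 mm above the cart top: 48 mm in diameter, 25 mm deep, so that the driver standing in it has its socket's mouth 10 mm above the cart top.
- piston: Cracked tan phenolic piston, a cup 60 mm in diameter, 47 mm tall; origin at the centre of its underside. Not to be disturbed.
- rattle_spring: Bent steel strip spring 90 x 14 x 16 mm, lying; origin at its middle, on the cart. Not to be disturbed.
- brake_pad: Brake pad 48 x 125 x 15 mm, lying; origin at the centre of its underside. Not to be disturbed.
- banjo_bolt: Steel bolt standing on its head, 18 mm in diameter, 38 mm tall; origin at the centre of its underside. Not to be disturbed.
- wrench: Steel wrench 190 mm long, lying; origin near its middle. Not to be disturbed.
- cleaner_can: Spray can 64 mm in diameter, 190 mm tall; origin at the centre of its underside. Not to be disturbed.
Things that resemble listed ones, but are neither listed nor needed, are in the scene too. There is more than one size of the caliper; the one meant has the size given above.

How it is judged:
On the way, in this order (a step that is already met when the one before it is completed fails the run):
1. the driver's socket is fully down over the plug's hex (horizontal distance between driver and plug below 0.004 m and z of driver in the frame of plug below 0.0055 m and angle between the z axis of driver and the z axis of plug, either way round below 0.1 rad), for 0.1 s.
2. with the socket on it, the plug is home and the driver's clutch has clicked (all of step 1 and z of plug in the frame of caliper below 0.11008 m and angle between the x axis of driver_knob and the x axis of driver, either way round above 0.2 rad), for 0.05 s.
At the end, for the whole second after the job is handed in: The plug is home (flange within 0.08 mm of the port boss, 14 degrees of turn), the clutch has slipped one or two clicks (11 to 55 degrees; a click is 24), and the released driver stands still and upright (6 degrees) in its hole, within 4 mm of the floor and 8 mm of the axis (z of plug in the frame of caliper below 0.11008 m and angle between the x axis of driver_knob and the x axis of driver, either way round above 0.2 rad and horizontal distance between driver and tool_block_hole0 below 0.008 m and z of driver in the frame of tool_block below 0.014 m and angle between driver's own z axis and vertical below 0.1 rad and linear speed of driver below 0.02 m/s and contact force between driver and the fingers below 0.2 N); the robot touches nothing.
It fails at once if the clutch is run on past two clicks (over 55 degrees of slip) (angle between the x axis of driver_knob and the x axis of driver, either way round above 0.96 rad).
It fails at once if the driver presses on the plug's flange (plug_c0), or on its hex before it is down over it, with more than 60 N (contact force between driver and plug_c0 above 60 N or (contact force between driver and plug above 60 N and z of driver in the frame of plug above 0.0095 m)).
It fails at once if the driver is dropped or laid over (tilted more than 40 degrees) (angle between driver's own z axis and vertical above 0.7 rad).
It fails at once if the piston, spring, brake pad, bolt, wrench or can is moved more than 20 mm (distance of any of piston, rattle_spring, brake_pad, banjo_bolt, wrench, cleaner_can from where it was at the start of the episode above 0.02 m).
It also fails if it takes over 72 s, if anything falls off the work surface, if the arm or the gripper's body presses on something with over 40 N, if the wrist force passes 120 N, or if a joint passes its speed limit or range.

## Working session

There is one attempt and no reset: what is moved stays moved. The work goes in short steps, Python scripts to look and compute and a tool call to move; the robot and the scene stay as the last step left them, time stands still between calls to the robot, and variables do not carry over. Pictures are saved under pics/ and viewed, at most 14 in all, crops included, and the job is handed in when it is done.

Besides the shell and the picture viewer there is one more tool, called after "Emit:" by a JSON object that holds its "name" and its "arguments". jog_arm: Moves the arm, as the interface text tells. Its arguments: {"type":"object","properties":{"travel":{"type":"array"},"yaw":{"type":"array"},"claw":{"type":"number"},"newtons":{"type":"number"}},"required":["travel","yaw"]}

```bash
ls; mkdir -p pics; python3 - <<'E'
from plant import r
import cv2,numpy as np
for n in ("top","side"):
    p,d=r.get_image(n); cv2.imwrite(f"pics/{n}0.png",p[:,:,::-1]); np.savez(f"{n}0.npz",p=p,d=d)
    c=r.get_calibration(n); print(n,{k:np.round(v,4).tolist() for k,v in c.items() if k!='dist'})
print(r.read_state(), r.tip_extent)
E
```

```text
pics
top {'fx': 524.3163, 'fy': 524.3163, 'cx': 323.339, 'cy': 232.1183, 'eye': [0.4455, 0.1017, 1.1246], 'rotation': [0.099, -0.0061, -1.5633]}
side {'fx': 546.1668, 'fy': 546.1668, 'cx': 318.6315, 'cy': 241.3395, 'eye': [0.3904, -0.7775, 0.6573], 'rotation': [1.0362, -0.0021, -0.1572]}
{'clock': 0.1, 'joint_positions': array([-1.30371178e+00,  3.08918214e-01,  1.63507555e+00, -1.11072368e-05,
        1.19972235e+00, -6.97003680e-02]), 'joint_vel': array([ 0.00022664, -0.00403909, -0.00251658,  0.00011401, -0.00154905,
       -0.00129475]), 'joint_efforts': array([-9.66797088e-04, -4.16407013e+01, -2.77644879e+01, -1.34576912e-04,
        4.02073478e-03,  5.20893451e-06]), 'tool_pos': array([ 0.20630986, -0.58918582,  0.24115397]), 'tool_rot': array([-3.13947363e+00, -1.37568501e-04,  3.36788803e-01]), 'ft_force': array([-0.71845449,  0.01820777,  0.92890463]), 'ft_torque': array([-0.03382212,  0.02581868,  0.04937063]), 'grip_force': 0.0, 'finger_gap': 0.9997940488474664} 0.011
```

View pics/top0.png

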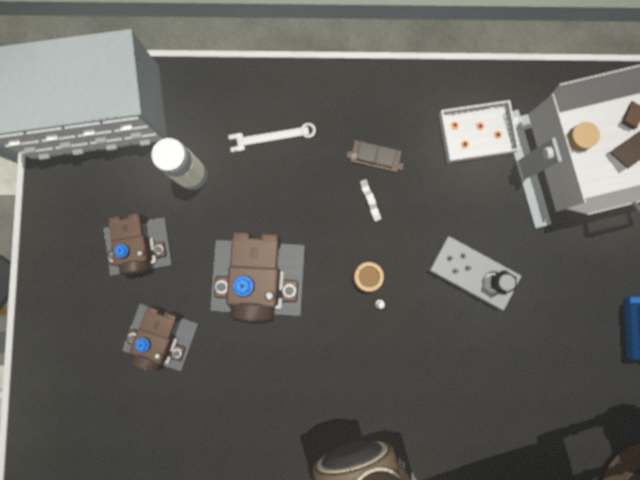

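View pics/side0.png

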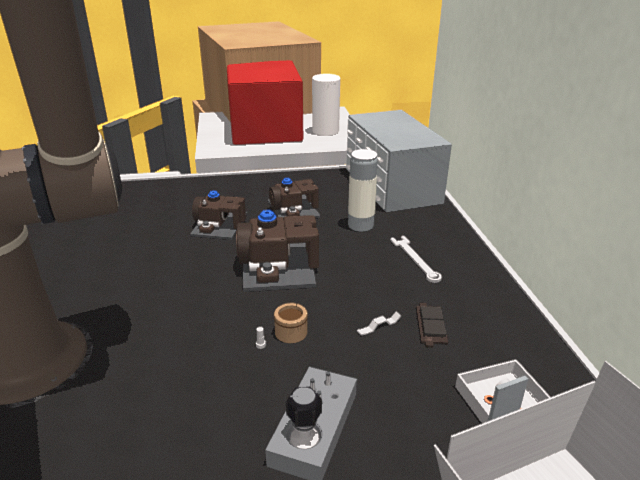

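The top view shows three caliper-like housings with blue plugs, at px (243,286), (121,250) and (142,345). The one at (243,286) is the larger; its plate is about 90 x 75 px, which is roughly 190 x 155 mm. The driver stands in the tool block at (503,283). I'll measure and confirm the choice in a crop.

```bash
cat > h.py <<'E'
from plant import r
import cv2,numpy as np
from scipy.spatial.transform import Rotation as Ro
def cal(n):
    c=r.get_calibration(n); e=np.array(c["rotation"],float)
    R=e if e.shape==(3,3) else Ro.from_euler("xyz",e).as_matrix()
    return c,R,np.array(c["eye"])
def ray(C,u,v):
    c,R,e=C; return e,R@np.array([(u-c["cx"])/c["fx"],-(v-c["cy"])/c["fy"],-1.])
def plane(C,u,v,z):
    e,d=ray(C,u,v); return e+d*(z-e[2])/d[2]
def dpt(C,u,v,dep):
    e,d=ray(C,u,v); return e+d*dep
def cloud(C,D):
    v,u=np.mgrid[:480,:640]; c,R,e=C
    P=np.stack([(u-c["cx"])/c["fx"],-(v-c["cy"])/c["fy"],-np.ones_like(u,float)],-1)*D[...,None]
    return P@R.T+e
E
python3 - <<'E'
from h import *
for n in("top","side"):
    z=np.load(n+"0.npz");p,d=z["p"],z["d"];C=cal(n);W=cloud(C,d);W[d==0]=np.nan
    hsv=cv2.cvtColor(p,cv2.COLOR_RGB2HSV)
    m=cv2.inRange(hsv,(105,120,70),(125,255,255))
    k,l,s,ce=cv2.connectedComponentsWithStats(m)
    for i in range(1,k):
        if s[i,4]>40:
            w=W[l==i]; print(n,"blue",s[i],ce[i].round(1),"med",np.nanmedian(w,0).round(4),"zmax",np.nanpercentile(w[:,2],95).round(4))
    # tall things near driver
    if n=="top":
        m=(W[...,2]>.095)&(W[...,2]<.125); m[:, :440]=0; m[:230]=0;m[330:]=0;m[:,540:]=0
    else:
        m=(W[...,2]>.1)&(W[...,2]<.12); m[:370]=0;m[:,:250]=0;m[:,350:]=0
    w=W[m]; print(n,"knob top",m.sum(),np.median(w,0).round(4),w.min(0).round(3),w.max(0).round(3), (w.min(0)+w.max(0))/2)
    if n=="top":
        m=(abs(W[...,2]-.035)<.006).astype('u1'); m[:,:420]=0;m[:,530:]=0;m[:230]=0;m[320:]=0
        q=W[m>0][:,:2].astype('f4'); print("block",cv2.minAreaRect(q))
        m=(abs(W[...,2]-.012)<.006).astype('u1'); m[:,:200]=0;m[:,315:]=0;m[:230]=0;m[325:]=0
        print("plate",cv2.minAreaRect(W[m>0][:,:2].astype('f4')))
        for x,y in((40,300),(400,350),(330,230)): print(W[y,x])
cr=cv2.resize(np.load("top0.npz")["p"][220:340,180:340,::-1],None,fx=4.5,fy=4.5,interpolation=cv2.INTER_CUBIC);cv2.imwrite("pics/c1.png",cr)
E
```

```text
top blue [114 244  14  14 149] [120.9 250.6] med [0.5087 0.498  0.0821] zmax 0.0873
top blue [233 276  20  20 318] [242.7 285.6] med [0.4411 0.2491 0.1212] zmax 0.1261
top blue [625 296  15  64 877] [632.6 326.4] med [ 0.3639 -0.548   0.0242] zmax 0.0303
top blue [135 338  14  14 152] [142.  344.6] med [0.3253 0.4481 0.0827] zmax 0.0876
top knob top 421 [ 0.4523 -0.2554  0.1101] [ 0.427 -0.28   0.095] [ 0.476 -0.237  0.117] [ 0.45163251 -0.25835264  0.10620388]
block ((0.47103118896484375, -0.22087299823760986), (0.1716001331806183, 0.08077653497457504), 61.44162368774414)
plate ((0.468414306640625, 0.2386610507965088), (0.23972144722938538, 0.18984173238277435), 86.9873275756836)
[ 0.40756606  0.69785899 -0.00427512]
[ 0.30896324 -0.06753713  0.00293447]
[0.56181008 0.08136947 0.00168144]
side blue [282 177  10   8  59] [286.5 180.9] med [0.5108 0.4938 0.0802] zmax 0.0857
side blue [208 190  12   8  69] [213.1 193.9] med [0.3262 0.444  0.0803] zmax 0.0853
side blue [258 209  19  13 178] [266.7 215.6] med [0.4427 0.2418 0.1181] zmax 0.1239
side knob top 675 [ 0.4521 -0.2657  0.1094] [ 0.43  -0.282  0.1  ] [ 0.477 -0.241  0.113] [ 0.45339732 -0.26148179  0.10627981]
```

View pics/c1.png

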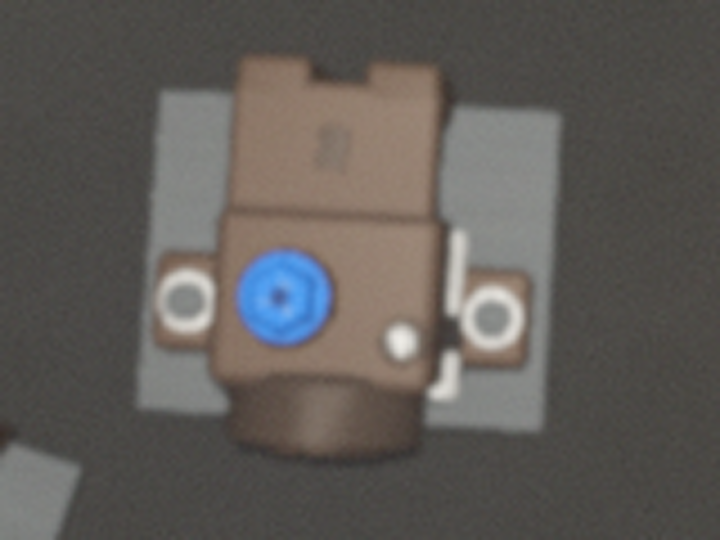

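The crop confirms the large caliper: the plug is at top-view px (243,286), and the bleed screw sits to its lower right at about px (269,296), as described. The two small ones are out because their plugs are only about 85 mm high, against about 123 mm here. The driver knob is at about (0.452,-0.260). Next I'll get the wrist camera geometry.

```bash
cat >> h.py <<'E'
def tool():
    s=r.read_state(); return s,np.array(s["tool_pos"]),Ro.from_euler("xyz",s["tool_rot"]).as_matrix()
def to_tool(dw):
    s,p,R=tool(); return R.T@np.array(dw)
E
python3 - <<'E'
from h import *
s,p,R=tool();C=cal("wrist");print(R.T@(C[2]-p),(R.T@C[1]).round(3),C[0]["fx"])
print("to above driver",to_tool(np.array([.452,-.26,.30])-p))
E
```

```text
[ 0.07739073  0.00024929 -0.13203638] [[ 0.001  0.953  0.304]
 [ 1.    -0.001  0.   ]
 [ 0.     0.304 -0.953]] 338.58134775152956
to above driver [ 0.34067762 -0.2296262  -0.05831271]
```

Emit:
{"name": "jog_arm", "arguments": {"travel": [[0.34,-0.23,0],[0.34,-0.23,0],[0.34,-0.23,0],[0.34,-0.23,0],[0.34,-0.23,0],[0.34,-0.23,0],[0.34,-0.23,0],[0.34,-0.23,0],[0.34,-0.23,0],[0.34,-0.23,0],[0.34,-0.23,0],[0.34,-0.23,0],[0.34,-0.23,0],[0.34,-0.23,0],[0.34,-0.23,0],[0.34,-0.23,0],[0.34,-0.23,0],[0.34,-0.23,0],[0.34,-0.23,0],[0.34,-0.23,0]], "yaw": [-170,-170,-170,-170,-170,-170,-170,-170,-170,-170,-170,-170,-170,-170,-170,-170,-170,-170,-170,-170]}}

```text
clock: 2.1
tool_pos: [0.451, -0.2602, 0.2417]
tool_rot: [3.141, -0.001, -2.974]
ft_force: [0.7, 1.1, 0.2]
finger_gap: 1.001
grip_force: 0.0
```

Emit:
{"name": "jog_arm", "arguments": {"travel": [[0,0,0],[0,0,0]], "yaw": [0,0]}}

```text
clock: 2.3
tool_pos: [0.4512, -0.2603, 0.2419]
tool_rot: [3.141, -0.0, -2.982]
ft_force: [-0.6, 0.4, 0.4]
finger_gap: 1.002
grip_force: 0.0
```

```bash
cat > look.py <<'E'
from h import *
import sys
name=sys.argv[1]
C=cal("wrist");p,d=r.get_image("wrist");s,t,R=tool()
np.savez(f"{name}.npz",p=p,d=d,R=C[1],e=C[2],t=t,TR=R,f=[C[0][k] for k in("fx","fy","cx","cy")]);cv2.imwrite(f"pics/{name}.png",p[:,:,::-1])
print(s["clock"],t.round(4),s["tool_rot"].round(4),s["joint_positions"].round(3),s["ft_force"].round(2),s["ft_torque"].round(3))
E
python3 look.py w1
```

```text
2.35 [ 0.4512 -0.2604  0.242 ] [ 3.1412e+00 -4.0000e-04 -2.9814e+00] [-0.607  0.108  1.877  0.     1.158 -2.338] [ 0.92 -0.03 -0.43] [-0.017 -0.023 -0.007]
```

View pics/w1.png

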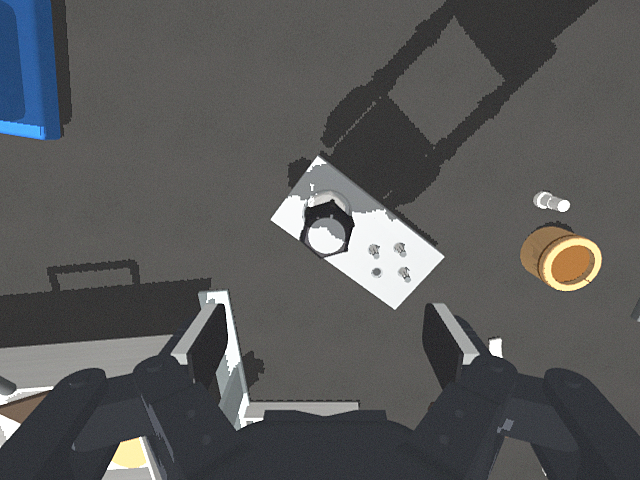

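The wrist view shows the knob at px (327,230), with a light cap on top of a black hex, and the block and its bits to the lower right. I'll take the hex's centre and angle from the depth at the knob's top.

```bash
cat > hexfit.py <<'E'
from h import *
def hexfit(name,box,z0,z1,zp=None):
    z=np.load(name+".npz");C=(dict(zip(("fx","fy","cx","cy"),z["f"])),z["R"],z["e"])
    W=cloud(C,z["d"]);u0,u1,v0,v1=box;m=np.zeros((480,640),'u1');m[v0:v1,u0:u1]=1
    m&=((W[...,2]>z0)&(W[...,2]<z1)&(z["d"]>0)).astype('u1')
    k,l,s,ce=cv2.connectedComponentsWithStats(m);i=1+np.argmax(s[1:,4]);m=(l==i).astype('u1')
    w=W[l==i];zm=np.median(w[:,2]) if zp is None else zp
    cn=max(cv2.findContours(m,cv2.RETR_EXTERNAL,cv2.CHAIN_APPROX_NONE)[0],key=len)[:,0]
    q=np.array([plane(C,u,v,zm)[:2] for u,v in cv2.convexHull(cn)[:,0]])
    # support widths -> flats at minima, folded over 60 deg
    a=np.radians(np.arange(0,180,1.));wd=np.array([np.ptp(q@[np.cos(t),np.sin(t)]) for t in a])
    f=wd.reshape(3,60).mean(0);ph=np.angle(np.sum(-f*np.exp(1j*6*a[:60])))/6
    c=np.array([np.mean([(q@[np.cos(t),np.sin(t)]).max()+(q@[np.cos(t),np.sin(t)]).min()])/2*1 for t in (0,np.pi/2)])
    # centre from the three flat pairs
    A=[];b=[]
    for kk in range(3):
        n=np.array([np.cos(ph+kk*np.pi/3),np.sin(ph+kk*np.pi/3)]);A.append(n);b.append(((q@n).max()+(q@n).min())/2)
    c2=np.linalg.lstsq(np.array(A),np.array(b),rcond=None)[0]
    M=cv2.moments(cv2.convexHull(cn));cm=plane(C,M["m10"]/M["m00"],M["m01"]/M["m00"],zm)
    print(name,"n",m.sum(),"z",np.median(w[:,2]).round(4),"centre flats",c2.round(4),"moment",cm.round(4),"flat normal deg",np.degrees(ph).round(1),"(mod 60) widths",f.min().round(4),f.max().round(4))
    return c2,ph
E
python3 - <<'E'
from hexfit import *
hexfit("w1",(285,370,180,275),.100,.118,.110)
hexfit("w1",(285,370,180,275),.106,.114,.110)
z=np.load("w1.npz");C=(dict(zip(("fx","fy","cx","cy"),z["f"])),z["R"],z["e"]);W=cloud(C,z["d"])
m=(abs(W[...,2]-.035)<.006);m[:,:260]=0;m[:,460:]=0;m[:140]=0;m[320:]=0
print(cv2.minAreaRect(W[m][:,:2].astype('f4')))
s,p,R=tool();print(np.degrees(np.arctan2(R[1,1],R[0,1])))
E
```

```text
w1 n 2023 z 0.1107 centre flats [ 0.4495 -0.2595] moment [ 0.449  -0.2595  0.11  ] flat normal deg 25.6 (mod 60) widths 0.0415 0.047
w1 n 1776 z 0.1109 centre flats [ 0.4503 -0.2593] moment [ 0.4499 -0.2593  0.11  ] flat normal deg 26.2 (mod 60) widths 0.0385 0.043
((0.4717628061771393, -0.22108808159828186), (0.17025159299373627, 0.08043673634529114), 61.5789680480957)
99.17563497854889
```

Emit:
{"name": "jog_arm", "arguments": {"travel": [[-0.001,0.001,0.05],[-0.001,0.001,0.09],[-0.001,0.001,0.12],[-0.001,0.001,0.14],[-0.001,0.001,0.159],[-0.001,0.001,0.159],[-0.001,0.001,0.159]], "yaw": [8,13,13,13,13,13,13], "claw": 1}}

```text
clock: 3.05
tool_pos: [0.4522, -0.2593, 0.0832]
tool_rot: [3.141, -0.001, 3.076]
ft_force: [0.4, -0.2, 0.3]
finger_gap: 1.0
grip_force: 0.0
```

Emit:
{"name": "jog_arm", "arguments": {"travel": [[0,0,0],[0,0,0],[0,0,0],[0,0,0],[0,0,0],[0,0,0],[0,0,0],[0,0,0]], "yaw": [0,0,0,0,0,0,0,0], "claw": -1, "newtons": 60}}

```text
clock: 3.85
tool_pos: [0.453, -0.2596, 0.0844]
tool_rot: [-3.141, 0.001, 3.077]
ft_force: [-0.8, 1.0, 6.7]
finger_gap: 0.46
grip_force: 61.0
```

Emit:
{"name": "jog_arm", "arguments": {"travel": [[0,0,-0.01],[0,0,-0.025],[0,0,-0.05],[0,0,-0.085],[0,0,-0.13],[0,0,-0.17],[0,0,-0.17],[0,0,-0.17]], "yaw": [0,0,0,0,0,0,0,0]}}

```text
clock: 4.65
tool_pos: [0.452, -0.2592, 0.2536]
tool_rot: [-3.141, 0.001, 3.077]
ft_force: [-0.8, 0.2, -5.1]
finger_gap: 0.462
grip_force: 61.5
```

```bash
python3 look.py w2; python3 - <<'E'
from h import *
p,d=r.get_image("side");cv2.imwrite("pics/s2.png",p[:,:,::-1])
a=np.load("w2.npz")["p"][:, :, ::-1][60:480,150:490];b=p[:,:,::-1][150:470,200:460]
a=cv2.resize(a,(400,494));b=cv2.resize(b,(400,492))[:492];o=np.hstack([a[:492],b]);cv2.imwrite("pics/m2.png",o)
E
```

```text
4.7 [ 0.4509 -0.2584  0.2517] [ 3.1399e+00 -3.0000e-03  3.0769e+00] [-0.604  0.097  1.868 -0.     1.18  -2.11 ] [-0.15  0.28 -4.84] [ 0.097  0.021 -0.011]
```

View pics/m2.png

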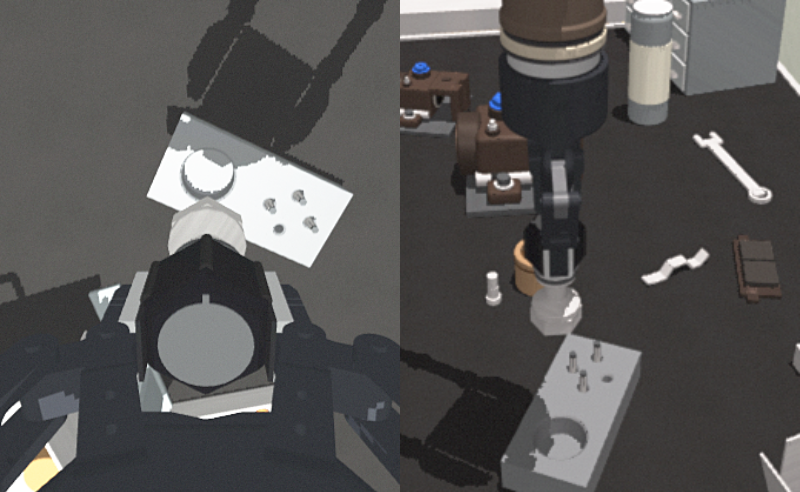

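The driver came up upright, held on its flats, with a knob corner along tool x. The hole is at about crop px (208,172) in the left image. Now I'll measure the driver axis in the tool frame and the hole.

```bash
python3 - <<'E'
from hexfit import *
z=np.load("w2.npz");t,TR=z["t"],z["TR"];C=(dict(zip(("fx","fy","cx","cy"),z["f"])),z["R"],z["e"]);W=cloud(C,z["d"])
zt=t[2]+.027
c,ph=hexfit("w2",(260,400,250,400),zt-.006,zt+.006,None)
print("knob centre in tool",TR.T@(np.r_[c,zt]-t))
hsv=cv2.cvtColor(z["p"],cv2.COLOR_RGB2HSV)
m=cv2.inRange(hsv,(0,0,110),(180,60,200));m[:310]=0;m[395:]=0;m[:,:280]=0;m[:,372:]=0
k,l,s,ce=cv2.connectedComponentsWithStats(m);i=1+np.argmax(s[1:,4]);print("disc",s[i],ce[i])
P=plane(C,*ce[i],zt);print("disc in tool",TR.T@(P-t), "depth z",np.median(W[l==i][:,2])-t[2])
# socket points: low part in tool frame
T=(W-t)@TR; q=T[(T[...,2]>.05)&(T[...,2]<.085)&(abs(T[...,0])<.05)&(abs(T[...,1])<.04)&(z["d"]>0)]
print("socket",len(q),q.min(0),q.max(0))
m=((W[...,2]<.029)&(W[...,2]>.004)).astype('u1');m[:170]=0;m[250:]=0;m[:,:290]=0;m[:,370:]=0
k,l,s,ce=cv2.connectedComponentsWithStats(m);i=1+np.argmax(s[1:,4]);print("hole px",s[i],ce[i])
cn=max(cv2.findContours((l==i).astype('u1'),0,1)[0],key=len)
m=(abs(W[...,2]-.035)<.005);m[:,:260]=0;m[:,460:]=0;m[:140]=0;m[330:]=0
b=cv2.minAreaRect(W[m][:,:2].astype('f4'));print("block",b)
print(s[i])
E
python3 - <<'E'
import cv2
E
```

```text
w2 n 9885 z 0.2799 centre flats [ 0.4499 -0.2582] moment [ 0.447  -0.2584  0.2799] flat normal deg 25.1 (mod 60) widths 0.0478 0.0505
knob centre in tool [ 0.00105569  0.00018817 -0.0269967 ]
disc [ 284  311   82   78 4571] [324.4970466  352.39488077]
disc in tool [-0.00018806 -0.00101539 -0.02700247] depth z 0.028701617990785466
socket 1168 [-0.00501954 -0.02040278  0.0500015 ] [0.02097956 0.01935557 0.07336175]
hole px [ 304  188   45   42 1468] [325.96594005 208.61103542]
block ((0.4717123210430145, -0.22100064158439636), (0.1703881025314331, 0.08024907112121582), 61.53749084472656)
[ 304  188   45   42 1468]
```

Emit:
{"name": "jog_arm", "arguments": {"travel": [[0,0.02,-0.01],[0,0.06,-0.01],[0,0.1,-0.01],[0,0.15,-0.01],[0,0.2,-0.01],[0,0.25,-0.01],[0,0.3,-0.01],[0,0.35,-0.01],[0,0.4,-0.01],[0,0.45,-0.01],[0,0.5,-0.01],[-0.009,0.53,-0.01],[-0.009,0.55,-0.01],[-0.009,0.55,-0.01],[-0.009,0.55,-0.01],[-0.009,0.55,-0.01]], "yaw": [0,-5,-10,-15,-20,-25,-30,-35,-40,-40,-40,-40,-40,-40,-40,-40]}}

```text
clock: 6.35
tool_pos: [0.4957, 0.2876, 0.2613]
tool_rot: [3.141, -0.004, -2.509]
ft_force: [-0.2, -0.0, -5.0]
finger_gap: 0.46
grip_force: 62.1
```

```bash
python3 look.py w3
```

```text
6.4 [0.496  0.2876 0.2619] [ 3.1415e+00 -2.9000e-03 -2.5092e+00] [ 0.45   0.193  1.736 -0.     1.215 -1.753] [ 0.17  0.31 -4.77] [ 0.027 -0.004 -0.064]
```

View pics/w3.png

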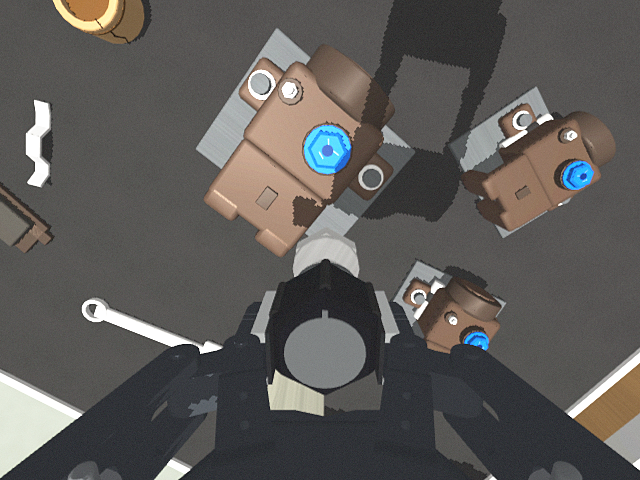

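The plug is at px (328,149) with its hex visible, and the socket hangs at about px (326,255) in the foreground.

```bash
python3 - <<'E'
from hexfit import *
z=np.load("w3.npz");t,TR=z["t"],z["TR"];C=(dict(zip(("fx","fy","cx","cy"),z["f"])),z["R"],z["e"]);W=cloud(C,z["d"])
for lo,zp in((.117,.1235),(.119,.1235),(.121,.1235)):
    c,ph=hexfit("w3",(295,360,115,180),lo,.135,zp)
hsv=cv2.cvtColor(z["p"],cv2.COLOR_RGB2HSV)
m=cv2.inRange(hsv,(90,90,60),(125,255,255));m[180:]=0;m[:,:295]=0;m[:,360:]=0
cn=max(cv2.findContours(m,0,1)[0],key=len);q=np.array([plane(C,u,v,.1135)[:2] for u,v in cv2.convexHull(cn)[:,0]]).astype('f4')
print("flange circ",cv2.minEnclosingCircle(q),cv2.fitEllipse(q))
tt=TR.T@(np.r_[c,.1235]-t);print("plug in tool",tt,"tool y deg",np.degrees(np.arctan2(TR[1,1],TR[0,1])))
print("ztop",np.percentile(W[m>0][:,2],[10,50,90,99]))
a=cv2.resize(z["p"][105:195,285:375,::-1],None,fx=6.5,fy=6.5,interpolation=cv2.INTER_CUBIC);cv2.imwrite("pics/w3c.png",a)
E
```

```text
w3 n 1080 z 0.1236 centre flats [0.4411 0.2499] moment [0.4409 0.2498 0.1235] flat normal deg -28.6 (mod 60) widths 0.0268 0.0298
w3 n 1080 z 0.1236 centre flats [0.4411 0.2499] moment [0.4409 0.2498 0.1235] flat normal deg -28.6 (mod 60) widths 0.0268 0.0298
w3 n 1061 z 0.1236 centre flats [0.4411 0.2499] moment [0.4409 0.2497 0.1235] flat normal deg -29.1 (mod 60) widths 0.0267 0.0297
flange circ ((0.4409307837486267, 0.2500028610229492), 0.01932169497013092) ((0.44089746475219727, 0.2499712109565735), (0.03777030482888222, 0.0381261445581913), 116.8473129272461)
plug in tool [0.06617216 0.00210083 0.13861895] tool y deg 126.23609541839578
ztop [0.11317629 0.12238432 0.12440963 0.12530687]
```

View pics/w3c.png

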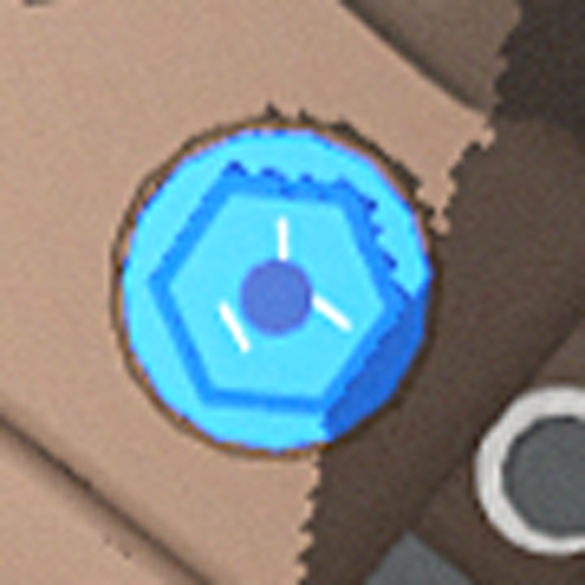

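```bash
python3 - <<'E'
from hexfit import *
for n in("w2","w3"):
    z=np.load(n+".npz");t,TR=z["t"],z["TR"];C=(dict(zip(("fx","fy","cx","cy"),z["f"])),z["R"],z["e"]);W=cloud(C,z["d"]);T=(W-t)@TR
    m=((T[...,2]>.056)&(T[...,2]<.08)&(abs(T[...,0])<.04)&(abs(T[...,1])<.03)&(z["d"]>0)).astype('u1')
    k,l,s,ce=cv2.connectedComponentsWithStats(m);i=1+np.argmax(s[1:,4]);q=T[l==i];b=s[i]
    print(n,b,"y",np.percentile(q[:,1],[.5,99.5]).round(4),"x max",q[:,0].max().round(4),"z",q[:,2].max().round(4))
    for v in range(b[1],b[1]+b[3],4):
        u=np.where(l[v]==i)[0]
        print(v,u.min(),u.max(),[(TR.T@(plane(C,uu,v,t[2]-.073)-t))[:2].round(4).tolist() for uu in(u.min()-.5,u.max()+.5)])
    hsv=cv2.cvtColor(z["p"],cv2.COLOR_RGB2HSV)
    g=((abs(T[...,2]+.027)<.008)&(hsv[...,2]>100)&(abs(T[...,0])<.04)&(abs(T[...,1])<.03)).astype('u1')
    cn=max(cv2.findContours(g,0,1)[0],key=len);e=cv2.fitEllipse(cv2.convexHull(cn));print("disc",e,(TR.T@(plane(C,*e[0],t[2]+.027)-t)).round(4))
E
```

```text
w2 [296 227  61  28 365] y [-0.0186  0.0174] x max 0.021 z 0.0734
227 325 326 [[0.0202, -0.0012], [0.0202, 0.0]]
231 318 333 [[0.0176, -0.0057], [0.0176, 0.0045]]
235 311 340 [[0.0149, -0.0102], [0.0149, 0.009]]
239 304 347 [[0.0122, -0.0147], [0.0123, 0.0135]]
243 297 354 [[0.0095, -0.0192], [0.0096, 0.018]]
247 296 355 [[0.0068, -0.0199], [0.0069, 0.0188]]
251 296 355 [[0.0041, -0.02], [0.0041, 0.0188]]
disc ((324.4619445800781, 350.8675231933594), (75.69930267333984, 80.55197143554688), 94.31334686279297) [ 0.0005 -0.001  -0.027 ]
w3 [295 227  62  29 431] y [-0.0172  0.019 ] x max 0.0229 z 0.0759
227 325 326 [[0.0228, 0.0002], [0.0228, 0.0015]]
231 318 333 [[0.0202, -0.0042], [0.0202, 0.0059]]
235 311 340 [[0.0175, -0.0086], [0.0176, 0.0103]]
239 304 347 [[0.0149, -0.0131], [0.0149, 0.0148]]
243 297 354 [[0.0122, -0.0176], [0.0123, 0.0193]]
247 296 355 [[0.0095, -0.0183], [0.0096, 0.02]]
251 296 354 [[0.0068, -0.0183], [0.0069, 0.0194]]
255 295 356 [[0.0041, -0.019], [0.0042, 0.0208]]
disc ((324.23114013671875, 350.5067138671875), (76.26805877685547, 80.53409576416016), 101.08501434326172) [ 0.0039  0.0001 -0.027 ]
```

Emit:
{"name": "jog_arm", "arguments": {"travel": [[0.03,0.001,0],[0.055,0.001,0],[0.0644,0.0013,0.01],[0.0644,0.0013,0.03],[0.0644,0.0013,0.045],[0.0644,0.0013,0.055],[0.0644,0.0013,0.06],[0.0644,0.0013,0.06],[0.0644,0.0013,0.06],[0.0644,0.0013,0.06]], "yaw": [-8,-16,-25,-25,-25,-25,-25,-25,-25,-25]}}

```text
clock: 7.4
tool_pos: [0.4448, 0.2522, 0.2042]
tool_rot: [-3.14, 0.002, -2.072]
ft_force: [0.0, 0.5, -3.4]
finger_gap: 0.463
grip_force: 62.2
```

```bash
python3 look.py w4;python3 - <<'E'
from h import *
z=np.load("w4.npz")["p"][:,:,::-1];p,d=r.get_image("side");p=p[:,:,::-1]
a=cv2.resize(z[120:300,240:420],(400,400),interpolation=cv2.INTER_CUBIC);b=cv2.resize(p[130:260,200:330],(400,400),interpolation=cv2.INTER_CUBIC);cv2.imwrite("pics/m4.png",np.hstack([a,b]))
E
```

```text
7.45 [0.4447 0.2522 0.2042] [-3.1405e+00  1.4000e-03 -2.0717e+00] [ 0.431  0.13   1.934 -0.     1.075 -2.21 ] [ 0.03  0.45 -3.92] [-0.031 -0.02  -0.068]
```

View pics/m4.png

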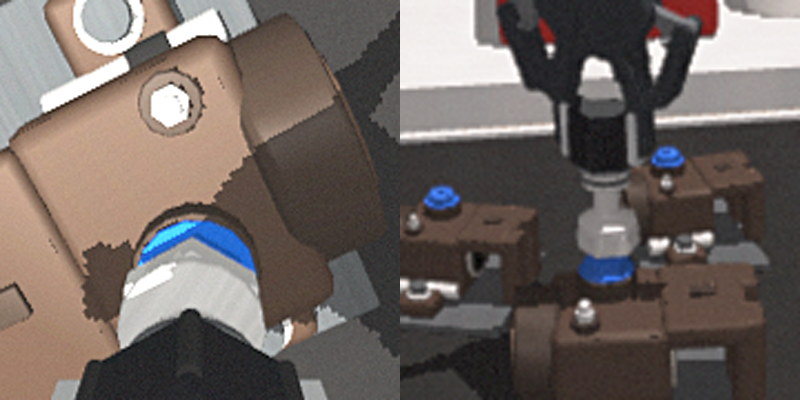

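The socket is poised about 3–4 mm above the plug and looks slightly off in tool y. I'll measure the flange arc against the socket in this same image.

```bash
cat > rel.py <<'E'
from hexfit import *
from scipy.optimize import least_squares
import sys
n=sys.argv[1];mz=float(sys.argv[2])  # mouth height below TCP
z=np.load(n+".npz");t,TR=z["t"],z["TR"];C=(dict(zip(("fx","fy","cx","cy"),z["f"])),z["R"],z["e"])
hsv=cv2.cvtColor(z["p"],cv2.COLOR_RGB2HSV)
m=cv2.inRange(hsv,(90,110,50),(128,255,255));m[:180]=0;m[260:]=0;m[:,:280]=0;m[:,380:]=0
cn=max(cv2.findContours(m,0,1)[0],key=len)[:,0];x,y,w,h=cv2.boundingRect(cn);print("blue",x,y,w,h)
top=[];
for u in range(x,x+w):
    vv=np.where(m[:,u])[0]
    if len(vv): top.append((u,vv.min()-.5))
P=np.array([(TR.T@(plane(C,u,v,float(sys.argv[3]))-t))[:2] for u,v in top])
f=least_squares(lambda c:np.hypot(*(P-c).T)-.019,[0,0],loss="soft_l1",f_scale=.0005);print("flange centre tool",f.x.round(4),"res",np.std(f.fun).round(5))
g=((hsv[...,1]<60)&(hsv[...,2]>75)).astype('u1');g[:225]=0;g[300:]=0;g[:,:285]=0;g[:,370:]=0
k,l,s,ce=cv2.connectedComponentsWithStats(g);i=1+np.argmax(s[1:,4]);b=s[i];print("socket",b)
for v in range(b[1],b[1]+b[3],4):
    u=np.where(l[v]==i)[0];print(v,u.min(),u.max(),(TR.T@(plane(C,u.min()-.5,v,t[2]-mz)-t))[:2].round(4),(TR.T@(plane(C,u.max()+.5,v,t[2]-mz)-t))[:2].round(4))
E
python3 rel.py w4 .073 .113
```

```text
blue 302 219 53 24
flange centre tool [0.0042 0.0024] res 0.00025
socket [ 292  227   78   55 2274]
227 325 326 [0.0222 0.0001] [0.0222 0.0014]
231 318 333 [ 0.0196 -0.0043] [0.0196 0.0058]
235 310 340 [ 0.0169 -0.0094] [0.0169 0.0102]
239 304 348 [ 0.0143 -0.0132] [0.0143 0.0154]
243 297 354 [ 0.0116 -0.0177] [0.0116 0.0192]
247 296 356 [ 0.0089 -0.0184] [0.0089 0.0206]
251 295 356 [ 0.0062 -0.0191] [0.0062 0.0207]
255 295 357 [ 0.0035 -0.0192] [0.0035 0.0214]
259 294 358 [ 0.0007 -0.0199] [0.0007 0.0221]
263 293 369 [-0.0021 -0.0206] [-0.002   0.0294]
267 293 369 [-0.0049 -0.0207] [-0.0048  0.0295]
271 293 369 [-0.0077 -0.0208] [-0.0076  0.0296]
275 294 368 [-0.0105 -0.0202] [-0.0105  0.0291]
279 359 369 [-0.0133  0.0226] [-0.0133  0.0298]
```

Emit:
{"name": "jog_arm", "arguments": {"travel": [[0.003,0.0016,0],[0.003,0.0016,0],[0.003,0.0016,0],[0.003,0.0016,0]], "yaw": [0,0,0,0]}}

```text
clock: 7.9
tool_pos: [0.4412, 0.25, 0.2033]
tool_rot: [-3.142, 0.0, -2.072]
ft_force: [0.2, -0.1, -3.2]
finger_gap: 0.461
grip_force: 62.2
```

```bash
python3 look.py w5; python3 rel.py w5 .073 .113|head -5
```

```text
7.95 [0.4412 0.25   0.2033] [-3.1416e+00  1.0000e-04 -2.0717e+00] [ 0.43   0.124  1.943  0.     1.074 -2.211] [ 0.47  0.26 -4.78] [-0.03  -0.001 -0.019]
blue 300 225 50 16
flange centre tool [0.0004 0.0003] res 0.00023
socket [ 292  227   78   55 2218]
227 326 326 [0.0222 0.0008] [0.0222 0.0015]
231 319 333 [ 0.0196 -0.0036] [0.0196 0.0059]
```

Emit:
{"name": "jog_arm", "arguments": {"travel": [[-0.0005,-0.0003,0.001],[-0.0005,-0.0003,0.003],[-0.0005,-0.0003,0.005],[-0.0005,-0.0003,0.006],[-0.0005,-0.0003,0.007],[-0.0005,-0.0003,0.007]], "yaw": [0,0,0,0,0,0]}}

```text
clock: 8.55
tool_pos: [0.4416, 0.2502, 0.196]
tool_rot: [3.141, -0.0, -2.072]
ft_force: [-0.1, -0.8, -3.1]
finger_gap: 0.463
grip_force: 62.2
```

Emit:
{"name": "jog_arm", "arguments": {"travel": [[0,0,0.0005],[0,0,0.001],[0,0,0.001]], "yaw": [0,0,0]}}

```text
clock: 8.85
tool_pos: [0.4418, 0.2503, 0.1953]
tool_rot: [-3.141, 0.0, -2.072]
ft_force: [-0.0, -0.4, -4.0]
finger_gap: 0.463
grip_force: 62.2
```

Emit:
{"name": "jog_arm", "arguments": {"travel": [[0,0,0.0005],[0,0,0.001],[0,0,0.001]], "yaw": [0,0,0]}}

```text
clock: 9.15
tool_pos: [0.4418, 0.2504, 0.1943]
tool_rot: [-3.141, 0.0, -2.072]
ft_force: [-1.3, 0.4, -4.1]
finger_gap: 0.462
grip_force: 62.2
```

Emit:
{"name": "jog_arm", "arguments": {"travel": [[0,0,0.0005],[0,0,0.001],[0,0,0.0015],[0,0,0.0015]], "yaw": [0,0,0,0]}}

```text
clock: 9.55
tool_pos: [0.4418, 0.2503, 0.1928]
tool_rot: [-3.141, 0.0, -2.072]
ft_force: [0.8, -0.1, -3.9]
finger_gap: 0.46
grip_force: 62.2
```

Emit:
{"name": "jog_arm", "arguments": {"travel": [[0,0,0.0005],[0,0,0.001],[0,0,0.0015],[0,0,0.0015]], "yaw": [0,0,0,0]}}

```text
clock: 9.95
tool_pos: [0.4418, 0.2503, 0.1912]
tool_rot: [-3.141, 0.0, -2.072]
ft_force: [-0.2, 0.8, -3.5]
finger_gap: 0.459
grip_force: 62.2
```

Emit:
{"name": "jog_arm", "arguments": {"travel": [[0,0,0.0005],[0,0,0.001],[0,0,0.0015],[0,0,0.002],[0,0,0.002]], "yaw": [0,0,0,0,0]}}

```text
clock: 10.45
tool_pos: [0.4418, 0.2504, 0.1893]
tool_rot: [-3.141, 0.0, -2.072]
ft_force: [0.8, 0.3, -3.9]
finger_gap: 0.461
grip_force: 62.2
```

Emit:
{"name": "jog_arm", "arguments": {"travel": [[0,0,0.0005],[0,0,0.001],[0,0,0.0015],[0,0,0.0015]], "yaw": [0,0,0,0]}}

```text
clock: 10.85
tool_pos: [0.4418, 0.2503, 0.1879]
tool_rot: [-3.142, 0.0, -2.072]
ft_force: [0.3, 0.2, -2.6]
finger_gap: 0.46
grip_force: 62.4
```

Emit:
{"name": "jog_arm", "arguments": {"travel": [[0,0,0.0005],[0,0,0.001],[0,0,0.001]], "yaw": [0,0,0]}}

```text
clock: 11.15
tool_pos: [0.4419, 0.2504, 0.1875]
tool_rot: [-3.141, 0.0, -2.072]
ft_force: [-1.7, 0.7, 2.5]
finger_gap: 0.462
grip_force: 62.9
```

The socket slid over the hex and now rests on the flange: TCP z 0.1875, so the mouth is at about 0.1140, pressed with about 6 N. Now I'll turn clockwise (tool yaw +) in small steps, watching the torque and how the socket's vertex turns relative to the gripper.

```bash
cat > sl.py <<'E'
from h import *
s,t,R=tool();p,d=r.get_image("wrist")
hsv=cv2.cvtColor(p,cv2.COLOR_RGB2HSV)
g=((hsv[...,1]<70)&(hsv[...,2]>70)).astype('u1');g[:215]=0;g[262:]=0;g[:,:285]=0;g[:,370:]=0
tops=[np.where(g[:,u])[0].min() if g[:,u].any() else -1 for u in range(292,362,6)]
s2=r.read_state()
print(s["clock"].__round__(2) if hasattr(s["clock"],'__round__') else s["clock"],"Tz",round(float(s["ft_torque"][2]),3),round(float(s2["ft_torque"][2]),3),"F",np.round(s["ft_force"],1),"z",t[2].round(4),"yaw",np.degrees(s["tool_rot"][2]).round(1),"j6",s["joint_positions"][5].round(2),"eff6",round(float(s["joint_efforts"][5]),3),"tops",tops)
E
python3 sl.py
```

```text
11.15 Tz 0.001 0.024 F [-1.7  0.7  2.5] z 0.1875 yaw -118.7 j6 -2.21 eff6 -0.008 tops [np.int64(238), np.int64(241), np.int64(218), np.int64(223), np.int64(228), np.int64(221), np.int64(227), np.int64(215), np.int64(216), np.int64(215), np.int64(215), np.int64(215)]
```

Emit:
{"name": "jog_arm", "arguments": {"travel": [[0,0,0],[0,0,0],[0,0,0],[0,0,0]], "yaw": [5,10,12,12]}}

```text
clock: 11.6
tool_pos: [0.4424, 0.2505, 0.1875]
tool_rot: [-3.141, 0.001, -2.281]
ft_force: [-0.6, -0.6, 3.2]
finger_gap: 0.462
grip_force: 63.0
```

```bash
python3 sl.py
```

```text
11.6 Tz -0.005 0.017 F [-0.6 -0.6  3.2] z 0.1875 yaw -130.7 j6 -2.0 eff6 0.117 tops [np.int64(237), np.int64(234), np.int64(216), np.int64(229), np.int64(227), np.int64(220), np.int64(217), np.int64(217), np.int64(219), np.int64(215), np.int64(215), np.int64(216)]
```

Emit:
{"name": "jog_arm", "arguments": {"travel": [[0,0,0],[0,0,0],[0,0,0],[0,0,0]], "yaw": [5,10,12,12]}}

```text
clock: 12.05
tool_pos: [0.4424, 0.2504, 0.1874]
tool_rot: [-3.141, 0.001, -2.49]
ft_force: [-0.1, -0.8, 3.2]
finger_gap: 0.462
grip_force: 63.1
```

```bash
python3 sl.py
```

```text
12.05 Tz 0.025 -0.004 F [-0.1 -0.8  3.2] z 0.1874 yaw -142.6 j6 -1.79 eff6 0.115 tops [np.int64(222), np.int64(219), np.int64(226), np.int64(236), np.int64(215), np.int64(216), np.int64(216), np.int64(227), np.int64(216), np.int64(218), np.int64(218), np.int64(216)]
```

Joint 6 effort is a clean torque signal: about 0.115 N m while the plug turns. Carrying on.

```bash
cat > tq.py <<'E'
from h import *
s,t,R=tool();print(round(float(s["clock"]),2),"eff6",round(float(s["joint_efforts"][5]),3),"Tz",round(float(s["ft_torque"][2]),3),"F",np.round(s["ft_force"],1),"z",t[2].round(4),"yaw",np.degrees(s["tool_rot"][2]).round(1),"j6",s["joint_positions"][5].round(2))
E
```

Emit:
{"name": "jog_arm", "arguments": {"travel": [[0,0,0],[0,0,0],[0,0,0],[0,0,0]], "yaw": [5,10,12,12]}}

```text
clock: 12.5
tool_pos: [0.4424, 0.2502, 0.1873]
tool_rot: [-3.141, 0.001, -2.699]
ft_force: [-0.5, -1.7, 4.3]
finger_gap: 0.46
grip_force: 63.2
```

```bash
python3 tq.py
```

```text
12.5 eff6 0.11 Tz 0.028 F [-0.5 -1.7  4.3] z 0.1873 yaw -154.6 j6 -1.58
```

Emit:
{"name": "jog_arm", "arguments": {"travel": [[0,0,0],[0,0,0],[0,0,0],[0,0,0]], "yaw": [5,10,12,12]}}

```text
clock: 12.9
tool_pos: [0.4423, 0.25, 0.1872]
tool_rot: [-3.141, 0.001, -2.908]
ft_force: [0.9, -1.7, 4.3]
finger_gap: 0.462
grip_force: 63.2
```

```bash
python3 tq.py
```

```text
12.9 eff6 0.107 Tz -0.03 F [ 0.9 -1.7  4.3] z 0.1872 yaw -166.6 j6 -1.37
```

Emit:
{"name": "jog_arm", "arguments": {"travel": [[0,0,0],[0,0,0],[0,0,0],[0,0,0]], "yaw": [5,10,12,12]}}

```text
clock: 13.3
tool_pos: [0.4422, 0.2499, 0.1871]
tool_rot: [-3.141, 0.001, -3.117]
ft_force: [0.4, -2.5, 5.7]
finger_gap: 0.459
grip_force: 63.3
```

```bash
python3 tq.py
```

```text
13.3 eff6 0.095 Tz -0.05 F [ 0.4 -2.5  5.7] z 0.1871 yaw -178.6 j6 -1.17
```

Emit:
{"name": "jog_arm", "arguments": {"travel": [[0,0,0],[0,0,0],[0,0,0],[0,0,0]], "yaw": [5,10,12,12]}}

```text
clock: 13.7
tool_pos: [0.442, 0.2498, 0.1871]
tool_rot: [-3.14, 0.001, 2.957]
ft_force: [0.3, -3.1, 5.5]
finger_gap: 0.462
grip_force: 63.3
```

```bash
python3 tq.py
```

```text
13.7 eff6 0.209 Tz 0.098 F [ 0.3 -3.1  5.5] z 0.1871 yaw 169.4 j6 -0.96
```

Emit:
{"name": "jog_arm", "arguments": {"travel": [[0,0,0],[0,0,0],[0,0,0],[0,0,0]], "yaw": [5,10,12,12]}}

```text
clock: 14.1
tool_pos: [0.4419, 0.2497, 0.1871]
tool_rot: [-3.14, 0.001, 2.75]
ft_force: [0.1, -3.3, 5.5]
finger_gap: 0.465
grip_force: 63.3
```

```bash
python3 tq.py
```

```text
14.1 eff6 0.764 Tz 0.644 F [ 0.1 -3.3  5.5] z 0.1871 yaw 157.6 j6 -0.75
```

Emit:
{"name": "jog_arm", "arguments": {"travel": [[0,0,0],[0,0,0],[0,0,0],[0,0,0]], "yaw": [5,10,12,12]}}

```text
clock: 14.5
tool_pos: [0.4418, 0.2496, 0.1871]
tool_rot: [-3.14, 0.001, 2.538]
ft_force: [1.7, -3.7, 6.0]
finger_gap: 0.463
grip_force: 63.4
```

```bash
python3 tq.py
```

```text
14.5 eff6 0.13 Tz 0.009 F [ 1.7 -3.7  6. ] z 0.1871 yaw 145.4 j6 -0.54
```

The clutch clicked once: joint effort rose to 0.76 and then dropped to 0.13, with z steady at 0.1871. Now I'll lift straight off and check.

Emit:
{"name": "jog_arm", "arguments": {"travel": [[0,0,-0.003],[0,0,-0.008],[0,0,-0.015],[0,0,-0.025],[0,0,-0.04],[0,0,-0.06],[0,0,-0.07],[0,0,-0.07]], "yaw": [0,0,0,0,0,0,0,0]}}

```text
clock: 15.3
tool_pos: [0.4425, 0.2511, 0.2587]
tool_rot: [3.138, 0.001, 2.536]
ft_force: [0.0, 0.6, -4.5]
finger_gap: 0.466
grip_force: 67.7
```

```bash
python3 tq.py; python3 look.py w6; python3 - <<'E'
from h import *
p=np.load("w6.npz")["p"][:,:,::-1];cv2.imwrite("pics/w6c.png",cv2.resize(p[150:420,220:430],None,fx=2.2,fy=2.2,interpolation=cv2.INTER_CUBIC))
E
```

```text
15.3 eff6 -0.002 Tz 0.022 F [ 0.   0.6 -4.5] z 0.2587 yaw 145.3 j6 -0.54
15.35 [0.4418 0.2507 0.2574] [3.1402 0.     2.5362] [ 4.300e-01  6.500e-02  1.890e+00  1.000e-03  1.185e+00 -5.360e-01] [-0.17  0.72 -4.17] [-0.     0.     0.011]
```

View pics/w6c.png

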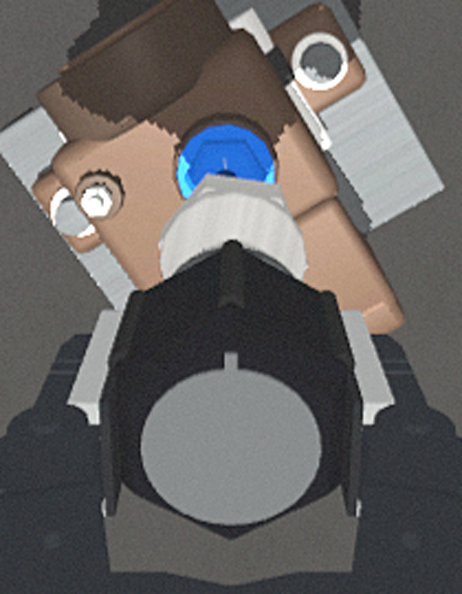

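The socket sits about 24–30° off the knob, which fits one click, and the plug is free below. Now I'll carry the driver back towards the tool block.

Emit:
{"name": "jog_arm", "arguments": {"travel": [[-0.02,-0.023,0],[-0.05,-0.057,0],[-0.08,-0.092,0],[-0.11,-0.126,0],[-0.14,-0.16,0],[-0.17,-0.195,0],[-0.2,-0.229,0],[-0.23,-0.264,0],[-0.26,-0.298,0],[-0.29,-0.332,0],[-0.32,-0.367,0],[-0.345,-0.395,0],[-0.362,-0.415,0],[-0.362,-0.415,0],[-0.362,-0.415,0],[-0.362,-0.415,0],[-0.362,-0.415,0],[-0.362,-0.415,0]], "yaw": [0,0,0,0,0,0,0,0,0,0,0,0,0,0,0,0,0,0]}}

```text
clock: 17.15
tool_pos: [0.5031, -0.2958, 0.2567]
tool_rot: [3.141, -0.0, 2.537]
ft_force: [0.0, -0.7, -3.5]
finger_gap: 0.461
grip_force: 67.5
```

```bash
python3 look.py w7; cp pics/w7.png pics/w7v.png
```

```text
17.2 [ 0.5032 -0.296   0.2568] [ 3.1415 -0.      2.5373] [-0.606  0.216  1.719  0.     1.206 -1.573] [ 0.39 -0.37 -3.77] [ 0.01  -0.017  0.021]
```

View pics/w7v.png

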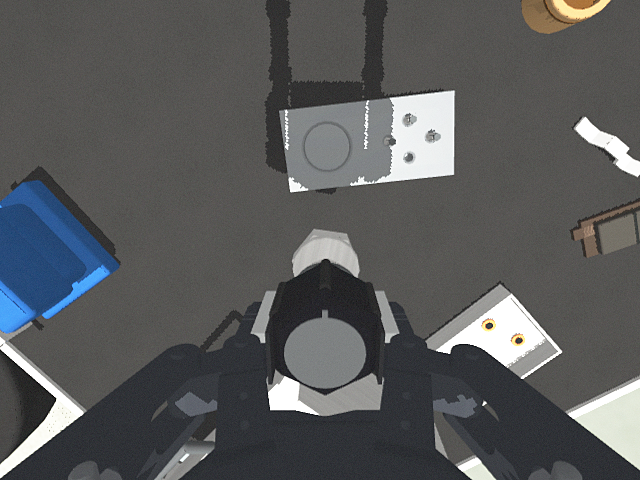

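The hole is at px (327,147) in the block's shaded part. The driver hangs upright with its socket at about px (326,250). I'll fit the hole's circle.

```bash
python3 - <<'E'
from hexfit import *
z=np.load("w7.npz");t,TR=z["t"],z["TR"];C=(dict(zip(("fx","fy","cx","cy"),z["f"])),z["R"],z["e"]);W=cloud(C,z["d"])
g=cv2.resize(cv2.cvtColor(z["p"],cv2.COLOR_RGB2GRAY)[110:185,290:365],None,fx=6,fy=6,interpolation=cv2.INTER_CUBIC)
c=cv2.HoughCircles(cv2.GaussianBlur(g,(0,0),4),cv2.HOUGH_GRADIENT,1.5,40,param1=40,param2=20,minRadius=110,maxRadius=170)
for x,y,rr in c[0][:3]:
    u,v=290+(x-2.5)/6,110+(y-2.5)/6;P=plane(C,u,v,.035);E=plane(C,u+rr/6,v,.035);print(u,v,"r",np.linalg.norm(P-E).round(4),P.round(4),"tool",(TR.T@(P-t)).round(4))
m=((W[...,2]<.030)&(z["d"]>0)).astype('u1');m[:118]=0;m[176:]=0;m[:,:298]=0;m[:,358:]=0
k,l,s,ce=cv2.connectedComponentsWithStats(m)
for i in range(1,k):
    if s[i,4]>300:
        cn=max(cv2.findContours((l==i).astype('u1'),0,1)[0],key=len);e=cv2.minEnclosingCircle(cn);P=plane(C,*e[0],.035);print("depth",s[i],e,P.round(4),(TR.T@(P-t)).round(4))
b=W[(abs(W[...,2]-.035)<.005)&(np.mgrid[:480,:640][0]<200)&(np.mgrid[:480,:640][1]>270)&(np.mgrid[:480,:640][1]<465)];print(cv2.minAreaRect(b[:,:2].astype('f4')))
hsv=cv2.cvtColor(z["p"],cv2.COLOR_RGB2HSV);T=(W-t)@TR
m=((T[...,2]>.056)&(T[...,2]<.08)&(abs(T[...,0])<.04)&(abs(T[...,1])<.03)&(z["d"]>0))
for v in range(227,258,6):
    u=np.where(m[v])[0]
    if len(u):print(v,u.min(),u.max(),[(TR.T@(plane(C,uu,v,t[2]-.073)-t))[:2].round(4).tolist() for uu in(u.min()-.5,u.max()+.5)])
E
```

```text
Traceback (most recent call last):
TypeError: 'NoneType' object is not subscriptable
```

```bash
python3 - <<'E'
from hexfit import *
z=np.load("w7.npz");t,TR=z["t"],z["TR"];C=(dict(zip(("fx","fy","cx","cy"),z["f"])),z["R"],z["e"]);W=cloud(C,z["d"])
def rep(n,u,v): P=plane(C,u,v,.035);print(n,round(u,1),round(v,1),P.round(4),"tool",(TR.T@(P-t)).round(4))
g=cv2.resize(cv2.cvtColor(z["p"],cv2.COLOR_RGB2GRAY)[110:185,290:365],None,fx=6,fy=6,interpolation=cv2.INTER_CUBIC)
g=cv2.createCLAHE(4,(2,2)).apply(g)
for p2 in(15,8,4):
    c=cv2.HoughCircles(cv2.GaussianBlur(g,(0,0),3),cv2.HOUGH_GRADIENT,2,40,param1=25,param2=p2,minRadius=110,maxRadius=165)
    if c is not None:
        for x,y,rr in np.reshape(c,(-1,c.shape[-1]))[:2,:3]: rep(f"hough {p2} r{rr/6:.1f}px",290+(x-2.5)/6,110+(y-2.5)/6)
m=((W[...,2]<.030)&(z["d"]>0)).astype('u1');m[:118]=0;m[176:]=0;m[:,:298]=0;m[:,358:]=0
k,l,s,ce=cv2.connectedComponentsWithStats(m)
for i in range(1,k):
    if s[i,4]>300:
        cn=max(cv2.findContours((l==i).astype('u1'),0,1)[0],key=len);e=cv2.minEnclosingCircle(cn);print(s[i],e[1]);rep("depth",*e[0])
yy,xx=np.mgrid[:480,:640]
b=W[(abs(W[...,2]-.035)<.005)&(yy<200)&(xx>270)&(xx<465)];print(cv2.minAreaRect(b[:,:2].astype('f4')))
T=(W-t)@TR
m=((T[...,2]>.056)&(T[...,2]<.08)&(abs(T[...,0])<.04)&(abs(T[...,1])<.03)&(z["d"]>0))
for v in range(227,258,6):
    u=np.where(m[v])[0]
    if len(u):print(v,u.min(),u.max(),[(TR.T@(plane(C,uu,v,t[2]-.073)-t))[:2].round(4).tolist() for uu in(u.min()-.5,u.max()+.5)])
E
```

```text
hough 15 r22.9px 327.4 146.4 [ 0.4506 -0.2567  0.035 ] tool [0.0655 0.0024 0.2218]
hough 15 r27.3px 324.8 139.8 [ 0.4438 -0.2553  0.035 ] tool [ 7.200e-02 -2.000e-04  2.218e-01]
hough 8 r22.9px 327.4 146.4 [ 0.4506 -0.2567  0.035 ] tool [0.0655 0.0024 0.2218]
hough 8 r27.3px 324.8 139.8 [ 0.4438 -0.2553  0.035 ] tool [ 7.200e-02 -2.000e-04  2.218e-01]
hough 4 r22.9px 327.4 146.4 [ 0.4506 -0.2567  0.035 ] tool [0.0655 0.0024 0.2218]
hough 4 r27.3px 324.8 139.8 [ 0.4438 -0.2553  0.035 ] tool [ 7.200e-02 -2.000e-04  2.218e-01]
[ 304  124   46   48 1767] 24.03156280517578
depth 326.5 147.4 [ 0.4509 -0.258   0.035 ] tool [0.0646 0.0015 0.2218]
((0.4715876877307892, -0.22122527658939362), (0.1702856868505478, 0.08010054379701614), 61.54628372192383)
233 310 342 [[0.0182, -0.0099], [0.0183, 0.0109]]
239 306 348 [[0.0143, -0.0125], [0.0143, 0.0148]]
245 301 350 [[0.0103, -0.0157], [0.0103, 0.0161]]
251 296 353 [[0.0062, -0.019], [0.0062, 0.0182]]
257 293 294 [[0.0021, -0.0211], [0.0021, -0.0198]]
```

Emit:
{"name": "jog_arm", "arguments": {"travel": [[0.03,0.001,0],[0.055,0.0015,0.01],[0.064,0.0015,0.04],[0.064,0.0015,0.08],[0.064,0.0015,0.11],[0.064,0.0015,0.13],[0.064,0.0015,0.137],[0.064,0.0015,0.137],[0.064,0.0015,0.137]], "yaw": [0,0,0,0,0,0,0,0,0]}}

```text
clock: 18.1
tool_pos: [0.4525, -0.2599, 0.1211]
tool_rot: [3.142, 0.003, 2.536]
ft_force: [0.6, 0.5, -3.7]
finger_gap: 0.466
grip_force: 67.3
```

```bash
python3 look.py w8; python3 - <<'E'
from h import *
p=np.load("w8.npz")["p"][:,:,::-1];q,_=r.get_image("side");q=q[:,:,::-1]
cv2.imwrite("pics/m8.png",np.hstack([cv2.resize(p[140:340,220:420],(400,400),interpolation=cv2.INTER_CUBIC),cv2.resize(q[340:480,240:380],(400,400),interpolation=cv2.INTER_CUBIC)]))
E
```

```text
18.15 [ 0.4527 -0.2601  0.1215] [-3.1416  0.0035  2.5362] [-0.605  0.264  1.967 -0.     0.907 -1.57 ] [ 0.29 -1.32 -3.65] [ 0.036 -0.007  0.037]
```

View pics/m8.png

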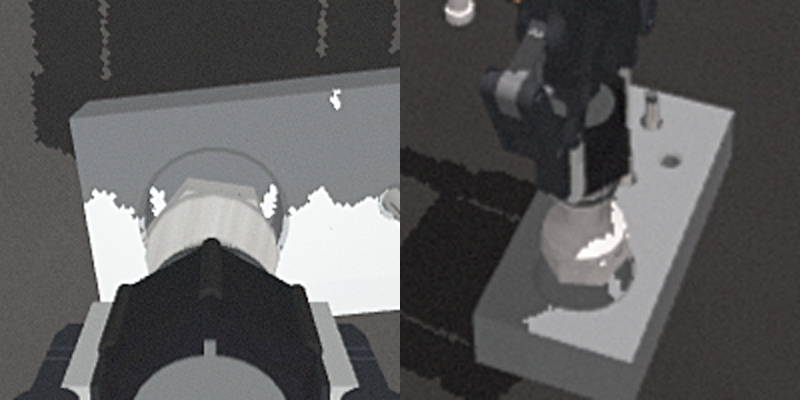

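The hole's arc spans crop px (143..288, top 148) and the socket spans about 145..279, so it is nearly centred. I'll compute the remaining offset.

```bash
python3 - <<'E'
from hexfit import *
from scipy.optimize import least_squares
z=np.load("w8.npz");t,TR=z["t"],z["TR"];C=(dict(zip(("fx","fy","cx","cy"),z["f"])),z["R"],z["e"])
f=lambda x,y,h:(TR.T@(plane(C,220+x/2,140+y/2,h)-t))[:2]
P=np.array([f(x,y,.035) for x,y in((143,215),(288,215),(213,148),(163,167),(262,167))])
s=least_squares(lambda c:np.hypot(*(P-c).T)-.024,[0,0]);print("hole",s.x.round(4),(s.fun*1e3).round(2))
h=t[2]-.073
for q in((187,180),(255,188),(145,250),(279,250)): print("socket",q,f(*q,h).round(4))
E
```

```text
hole [0.0037 0.0014] [ 0.33  1.   -0.04  0.5  -0.47]
socket (187, 180) [ 0.0205 -0.0074]
socket (255, 188) [0.0179 0.014 ]
socket (145, 250) [-0.0031 -0.0212]
socket (279, 250) [-0.0031  0.0223]
```

Emit:
{"name": "jog_arm", "arguments": {"travel": [[0.0023,0.0003,0],[0.0023,0.0003,0.004],[0.0023,0.0003,0.01],[0.0023,0.0003,0.014],[0.0023,0.0003,0.018],[0.0023,0.0003,0.018]], "yaw": [0,0,0,0,0,0]}}

```text
clock: 18.8
tool_pos: [0.4489, -0.2573, 0.1007]
tool_rot: [3.142, -0.002, 2.536]
ft_force: [-0.1, 0.7, -2.6]
finger_gap: 0.459
grip_force: 67.4
```

```bash
python3 tq.py
```

```text
18.8 eff6 0.001 Tz -0.033 F [-0.1  0.7 -2.6] z 0.1007 yaw 145.3 j6 -1.57
```

Emit:
{"name": "jog_arm", "arguments": {"travel": [[0,0,0],[0,0,0],[0,0,0]], "yaw": [0,0,0]}}

```text
clock: 19.1
tool_pos: [0.4497, -0.2579, 0.102]
tool_rot: [3.142, 0.0, 2.536]
ft_force: [-0.1, 0.0, -3.6]
finger_gap: 0.459
grip_force: 67.4
```

```bash
python3 tq.py; python3 look.py w9;python3 - <<'E'
from h import *
p=np.load("w9.npz")["p"][:,:,::-1];q,_=r.get_image("side");q=q[:,:,::-1]
cv2.imwrite("pics/m9.png",np.hstack([cv2.resize(p[140:340,220:420],(400,400),interpolation=cv2.INTER_CUBIC),cv2.resize(q[340:480,240:380],(400,400),interpolation=cv2.INTER_CUBIC)]))
E
```

```text
19.1 eff6 -0.0 Tz -0.024 F [-0.1  0.  -3.6] z 0.102 yaw 145.3 j6 -1.57
19.15 [ 0.4498 -0.2579  0.102 ] [3.1416e+00 5.0000e-04 2.5359e+00] [-0.605  0.29   1.982  0.     0.869 -1.57 ] [-0.01  0.45 -4.95] [-0.025  0.015  0.001]
```

View pics/m9.png

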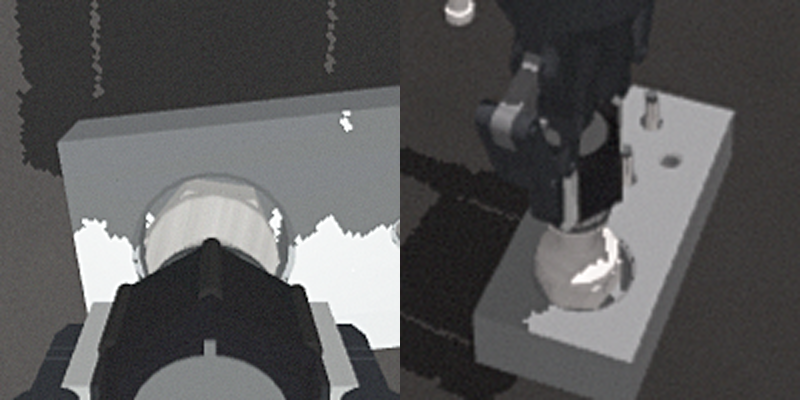

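The socket has entered the hole, but sits close to the far edge at crop px (213,175). I'll shift back about 1 mm in tool x and go down.

Emit:
{"name": "jog_arm", "arguments": {"travel": [[-0.001,0,0],[-0.0012,0,0.004],[-0.0012,0,0.008],[-0.0012,0,0.012],[-0.0012,0,0.015],[-0.0012,0,0.016],[-0.0012,0,0.016],[-0.0012,0,0.016]], "yaw": [0,0,0,0,0,0,0,0]}}

```text
clock: 20.0
tool_pos: [0.4507, -0.2585, 0.0858]
tool_rot: [-3.142, 0.0, 2.536]
ft_force: [0.9, -0.3, -4.6]
finger_gap: 0.463
grip_force: 67.4
```

Emit:
{"name": "jog_arm", "arguments": {"travel": [[0,0,0.0005],[0,0,0.001],[0,0,0.0015],[0,0,0.0015]], "yaw": [0,0,0,0]}}

```text
clock: 20.4
tool_pos: [0.4507, -0.2585, 0.0846]
tool_rot: [3.142, 0.0, 2.536]
ft_force: [-1.0, 0.9, -3.3]
finger_gap: 0.462
grip_force: 67.9
```

Emit:
{"name": "jog_arm", "arguments": {"travel": [[0,0,0.0005],[0,0,0.001],[0,0,0.001]], "yaw": [0,0,0]}}

```text
clock: 20.7
tool_pos: [0.4509, -0.2586, 0.0845]
tool_rot: [3.142, 0.0, 2.536]
ft_force: [-3.4, 1.4, 4.8]
finger_gap: 0.463
grip_force: 68.9
```

It's on the floor at the same TCP height as at the start (0.0845). Releasing.

Emit:
{"name": "jog_arm", "arguments": {"travel": [[0,0,0],[0,0,0],[0,0,0],[0,0,0],[0,0,0],[0,0,0]], "yaw": [0,0,0,0,0,0], "claw": 1}}

```text
clock: 21.3
tool_pos: [0.4506, -0.2584, 0.0832]
tool_rot: [3.142, 0.0, 2.536]
ft_force: [0.6, 0.4, -0.4]
finger_gap: 1.003
grip_force: 0.0
```

Emit:
{"name": "jog_arm", "arguments": {"travel": [[0,0,-0.01],[0,0,-0.03],[0,0,-0.06],[0,0,-0.1],[0,0,-0.14],[0,0,-0.16],[0,0,-0.16],[0,0,-0.16]], "yaw": [0,0,0,0,0,0,0,0]}}

```text
clock: 22.1
tool_pos: [0.4505, -0.2584, 0.2438]
tool_rot: [-3.142, 0.001, 2.536]
ft_force: [0.1, 0.5, 0.5]
finger_gap: 1.003
grip_force: 0.0
```

```bash
python3 look.py w10; python3 - <<'E'
from hexfit import *
z=np.load("w10.npz");C=(dict(zip(("fx","fy","cx","cy"),z["f"])),z["R"],z["e"]);W=cloud(C,z["d"])
m=(W[...,2]>.095)&(W[...,2]<.125)&(z["d"]>0);m[330:]=0;m[:,:250]=0;m[:,400:]=0
v,u=np.where(m);print(u.min(),u.max(),v.min(),v.max())
hexfit("w10",(u.min()-2,u.max()+3,v.min()-2,v.max()+3),.104,.118,.110)
w=W[m&(W[...,2]>.105)];A=np.c_[w[:,:2],np.ones(len(w))];print("top plane slope",np.linalg.lstsq(A,w[:,2],rcond=None)[0].round(3))
# plug height check, top camera
p,d=r.get_image("top");C=cal("top");W=cloud(C,d);hsv=cv2.cvtColor(p,cv2.COLOR_RGB2HSV);mb=cv2.inRange(hsv,(105,120,70),(125,255,255));mb[:270]=0;mb[300:]=0;mb[:,:225]=0;mb[:,260:]=0
print("plug",np.median(W[mb>0],0).round(4))
a=z["p"][:,:,::-1][60:340,160:480];cv2.imwrite("pics/m10.png",cv2.resize(a,None,fx=2,fy=2))
E
```

```text
22.15 [ 0.4498 -0.2579  0.2424] [-3.1416e+00 -1.7000e-03  2.5359e+00] [-0.605  0.103  1.881 -0.     1.159 -1.57 ] [-0.07 -0.29 -0.26] [0.043 0.004 0.017]
300 351 200 257
w10 n 1919 z 0.1107 centre flats [ 0.4489 -0.257 ] moment [ 0.4486 -0.2567  0.11  ] flat normal deg -4.5 (mod 60) widths 0.0391 0.0442
top plane slope [ 0.025 -0.016  0.095]
plug [0.4411 0.2489 0.1204]
```

View pics/m10.png

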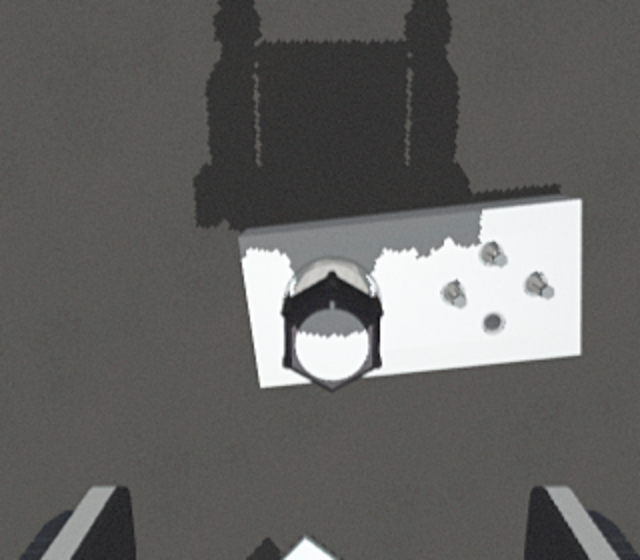

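The driver stands upright on the floor of its hole, with its top at 0.1107 as at the start. The gripper is clear, so I'll hand in.

```bash
python3 -c "
from plant import r
print(r.hand_in())"
```

```text
the job is handed in; nothing more can be done
None
```

I tightened the plug until it stopped and the clutch clicked once, stood the driver back upright in its hole, and handed the job in at about 22 s; the hand-in returned no verdict.

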